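Knock the vent pin shut and stack the tub

ROBOT

A 6-joint arm with a two-finger parallel gripper is mounted at the origin on a cart in front of the work surface, level with it; the furniture and walls round the work are solid. World frame = base frame: x ahead of the robot, y to its left, z up, the work surface at z = 0. Lengths are in m, angles in degrees, forces in N, time in s.
With the tool pointing down it reaches from about 0.3 to 0.75 m from the base axis. Payload 8.5 kg.
Tool frame: the origin (TCP) lies at the very end of the fingers, on their centre line; the grasp point (between the pads) lies 19 mm behind it; z points along the fingers, y is the line along which they close (so a half turn about z gives the same grasp; the last joint's range is limited). The gripper opens to 88 mm and grips with 3 to 60 N. Pads are 18 mm wide; open, the fingers measure 123 mm over their backs; the gripper's body (75 mm by 187 mm) begins 45 mm behind the grasp point.
Start: joints at [-75.934, 21.807, 74.336, -0, 83.858, -12.336], TCP at [0.245, -0.493, 0.239] pointing down, gripper open.
Joint ranges: [-178.18, 178.18], [-50.72, 133.34], [12.68, 142.11], [-81.47, 261.47], [9.98, 163.14], [-165.26, 165.26]. Speed limits (degrees/s): [136.94, 136.94, 180, 180, 180, 180].

INTERFACE

Orientations are given as [roll, pitch, yaw] about the fixed x, y, z axes, in that order (R = Rz(yaw) Ry(pitch) Rx(roll)).
In Python, from rig import manip gives the robot as it stands.
- The arm moves only by the shell command python3 -m pendant 'ROWS' [FORCE]. ROWS is JSON, a list of rows, each an object of numbers: "x", "y", "z": the shift along the tool's x, y, z scaled (see below); "ax", "ay", "az": the turn, a rotation vector about the tool's x, y, z scaled (see below); "fingers": the closure, from -1 (fully open) to 1 (shut). A call has exactly 10 rows; each row is the pose to reach, as a shift and turn from the pose commanded when the call began, along the tool's axes at that moment; what a row does not reach only later rows make up. The controller multiplies each number of a shift by 10 cm and each number of a turn by 90 degrees. A row lasts 1/12 s, in which the tool goes at most 41.7 mm and 7.16 degrees, less where a joint would pass 70% of its speed; a pose out of reach is approached as far as the arm can. A call with a number of a shift or a turn outside -1 to 1 is refused whole. A call with a gripper value outside its range is refused whole. The fingers move at their own pace and stop on an object; FORCE is the grip in N (left out, the last holds). Time passes only in rows, so rows that repeat a pose let the fingers close, or fill a call up. It gives the time, the measured TCP pose, the force, the opening and the grip force at its end, in the units of the state.
- manip.sense(): the state, without advancing time (a new reading comes with each control period).
- manip.camera(name): name is "scene" or "top" or "wrist"; returns the picture (480x640x3 uint8, red, green, blue); there is no depth.
- manip.camera_model(name): a dict with "fx", "fy", "cx", "cy" (pixels), "dist" ([k1, k2, p1, p2, k3] as OpenCV has them; the pictures are not rectified), "cam_to_world" (4x4, takes a point from camera to world coordinates); the wrist camera has in their place "mount" (4x4, takes a point from camera to tool coordinates, whose origin is the TCP and whose axes are the flange's). Camera axes: x right, y up, looking along -z (the intrinsics and any distortion apply to the point x, -y, -z); pixel columns grow to the right and rows downward; lengths in m; the calibration is good to about 2 mm. A picture is of the moment at which its call begins: read the wrist's pose just before it. camera_model takes no time and is no camera call.
- manip.finish_job(): hands the job in; it is judged then, once.
Trained networks look in the newest picture that a camera, given by its name, has taken for a name from the list of things; names that differ only in an ending like _2 or _b are one class to them, and where a whole thing is asked for, a point or a joint stands for the part that bears it (a point fixed in the world has none). Each returns a list of dicts, best first, with "p" (0 to 1); they miss things now and then, are a little off and sometimes report something else, mostly with a low value. They report only what shows in the picture. A call takes as long as a camera call.
- manip.search_frame(camera, name): "rect" ([centre column, centre row, width, height] in pixels, round what is visible of it).
- manip.masks_of(camera, name): "mask" (480x640 bool, what is visible of it) and "rect" ([centre column, centre row, width, height] in pixels, round what is visible of it).
The state is a dict: "time_s": time; "joint_positions": joint angles; "joint_velocities": joint speeds; "joint_efforts": joint torques, N m; "tool_pos": TCP position; "orientation": TCP orientation; "wrist_force": force on the tool from outside, world axes, zero at the start; "ft_torque": the same for the moment, N m; "grip_width": finger opening in m; "gripper_force": force on a finger pad.
Only numpy, scipy, OpenCV 4.12 (cv2) and the standard library are available. Lean on these libraries where they do the work, as an engineer would, in place of code of your own. Each camera call takes 0.05 s, during which the arm holds its last target. There are 200 camera calls.

TASK

Strike the red vent pin on the blue lid with the wooden mallet, a brisk tap that snaps it fully home; do not touch the pin with the gripper. Stand the mallet back on the worktop, then stack the green-lidded tub on the blue lid so that all four corner feet sit in the lid's recesses. Leave the mug, salt shaker and egg timer where they are.

Things in the scene. Friction and masses are not known exactly. Their poses are not given: they have to be found in the camera images.
- base_tub: White tub with a blue lid, 100 (x) x 130 (y) x 70 mm high, standing fixed on the worktop. Origin: centre of its underside, z up. In the flat lid are four square corner recesses, 24 x 24 mm, 6 mm deep, centred at x = +-34, y = +-49 mm. The red vent pin stands in the middle of the lid.
- pin_top (a point): Centre of the top of the red vent pin's flat head (23 mm across, 4 mm thick); moves with the pin. 92 mm above the worktop with the pin up (22 mm proud of the lid), 74 mm with the pin home (4 mm proud).
- vent_pin (a joint): How far the vent pin is pressed down, m: 0 = up (as it starts), 0.018 = fully home. Over-centre spring: resists with up to about 7 N, springs back up if it stops short of half way (0.009; a brisk blow can carry it over by its own swing), beyond that snaps home and stays. It must be struck: moving down faster than 0.05 m/s under the mallet in the first half of its travel.
- seat (a point): On the base tub, centre of the lid in x and y, at the level of the recess floors (64 mm above the worktop). top_tub's origin lies here when the tub is seated.
- top_tub: Loose white tub with a green lid, 100 (x) x 130 (y) mm, 0.35 kg. Origin: centre of its underside at the level of the feet's tips, z up. Four round grey corner feet at x = +-34, y = +-49 mm, 14 mm long, 18 mm thick, tapered to 14 mm at the tip. Lid top at z = 65 mm. May be stacked either way round (half turn). A vent pin left up holds it off the lid.
- tub_grip (a point): Grip point of the green bar on the top tub's lid, 78 mm above the feet's tips. Bar: 64 mm long along the tub's x, 18 mm thick in y, from z = 65 to 92 mm; solid, nothing beside it.
- mallet: Wooden kitchen mallet, 0.28 kg, standing on its head. Origin: centre of the lower striking face. Head: upright pale cylinder 54 mm across, z = 0 to 80 mm, steel bands. Dark handle: level, along the mallet's -x from the head to x = -170 mm, 20 mm thick in y, z = 29 to 55 mm. It stands steadily on its head when put down.
- mallet_grip (a point): A place to grip the mallet's handle from above, across y: 55 mm from the head's axis (x = -55 mm), 42 mm above the lower striking face.
- mug: Green mug, 86 x 118 x 96 mm, bystander behind the work; origin at the centre of its underside.
- salt: Salt shaker, grey cap, 44 mm across, 90 mm high, bystander; origin at the centre of its underside.
- timer: White and grey egg timer, 63 mm across, 58 mm high, bystander; origin at the centre of its underside.

How it is judged (in metres and radians):
On the way, in this order (a step that is already met when the one before it is completed fails the run):
1. the mallet strikes the pin: it touches the pin while the pin moves down faster than 0.05 m/s in the first half of its travel (contact force between mallet and vent_pin above 0.5 N and velocity of joint vent_pin above 0.05 m/s and value of joint vent_pin below 0.009 m).
2. the pin has snapped home and stays, the mallet lifted off it (value of joint vent_pin above 0.0155 m and contact force between mallet and vent_pin below 0.1 N), for 0.2 s.
3. the mallet stands on the worktop, let go (height (world z) of mallet below 0.006 m and angle between mallet's own z axis and vertical below 0.1 rad and contact force between the fingers and mallet below 0.1 N), for 0.2 s.
4. the tub sits on the lid with its feet in the recesses (horizontal distance between top_tub and seat below 0.006 m and z of top_tub in the frame of seat below 0.0025 m), for 0.2 s.
At the end, for the whole second after the job is handed in: Pin pressed at least 15.5 of 18 mm; top tub at rest on the blue lid, centred within 6 mm, foot tips within 2.5 mm of the recess floors, tilt < 0.03 rad, turned within 0.1 rad of the base tub (either way round); mallet at rest on its head on the worktop, tilt < 0.1 rad (all of step 4 and value of joint vent_pin above 0.0155 m and z of top_tub in the frame of seat above -0.003 m and angle between top_tub's own z axis and vertical below 0.03 rad and angle between the x axis of top_tub and the x axis of base_tub, either way round below 0.1 rad and linear speed of each of top_tub, mallet below 0.02 m/s and height (world z) of mallet between -0.006 and 0.006 m and angle between mallet's own z axis and vertical below 0.1 rad); the robot touches nothing.
It fails at once if the gripper touches the vent pin (contact force between any of the fingers, the arm and vent_pin above 0.5 N).
It fails at once if the mug, salt shaker or egg timer is moved more than 30 mm (distance of any of mug, salt, timer from where it was at the start of the episode above 0.03 m).
It also fails if it takes over 58 s, if anything falls off the work surface, if the arm or the gripper's body presses on something with over 40 N, if the wrist force passes 120 N, or if a joint passes its speed limit or range.

## Working session

There is one attempt and no reset: what is moved stays moved. The work goes in short steps, Python scripts to look and compute and a shell command to move; the robot and the scene stay as the last step left them, time stands still between calls to the robot, and variables do not carry over. Pictures are saved under pics/ and viewed, at most 10 in all, crops included, and the job is handed in when it is done.

```bash
ls; mkdir -p pics; cat > h.py <<'E'
import numpy as np,cv2,json
from rig import manip
from scipy.spatial.transform import Rotation as R
def cam(n):
    m=manip.camera_model(n)
    K=np.array([[m['fx'],0,m['cx']],[0,m['fy'],m['cy']],[0,0,1.]]);d=np.array(m['dist'],float)
    if 'cam_to_world' in m: T=np.array(m['cam_to_world'])
    else:
        s=manip.sense();A=np.eye(4);A[:3,:3]=R.from_euler('xyz',s['orientation'],degrees=True).as_matrix();A[:3,3]=s['tool_pos'];T=A@np.array(m['mount'])
    return K,d,T
def pix2plane(n,uv,z,C=None):
    K,d,T=C or cam(n)
    p=cv2.undistortPoints(np.array(uv,float).reshape(-1,1,2),K,d).reshape(-1,2)
    r=np.c_[p[:,0],-p[:,1],-np.ones(len(p))]@T[:3,:3].T
    o=T[:3,3];return o+r*((z-o[2])/r[:,2])[:,None]
def project(n,P,C=None):
    K,d,T=C or cam(n)
    q=(np.atleast_2d(P)-T[:3,3])@T[:3,:3]
    return cv2.projectPoints((q*[1,-1,-1]),np.zeros(3),np.zeros(3),K,d)[0].reshape(-1,2)
def save(n,img): cv2.imwrite('pics/'+n+'.png',img[:,:,::-1])
E
python3 - <<'E'
from h import *
s=manip.sense();print(s)
for c in['top','scene']:
    save(c+'0',manip.camera(c));print(c,cam(c)[2].round(3).tolist())
    for n in['base_tub','pin_top','top_tub','tub_grip','mallet','mug','salt','timer']:
        for r in manip.search_frame(c,n)[:2]: print(c,n,round(r['p'],2),np.round(r['rect'],1))
E
```

```text
pics
{'time_s': 0.0, 'joint_positions': array([-7.59352506e+01,  2.18422796e+01,  7.43837788e+01,  4.69238709e-04,
        8.38567277e+01, -1.23358376e+01]), 'joint_velocities': array([-0.00267939, -0.03687807, -0.06580089, -0.02924702,  0.02938933,
       -0.05464702]), 'joint_efforts': array([-7.51030693e-04, -4.37934065e+01, -2.24559098e+01,  7.13450136e-02,
        3.52749915e-02, -1.15601042e-04]), 'tool_pos': array([ 0.2444873 , -0.49237432,  0.23813141]), 'orientation': array([-1.79919225e+02, -1.81422400e-02,  2.64005237e+01]), 'wrist_force': array([ 0.25528428,  0.32260895, -0.78459821]), 'ft_torque': array([ 0.02002391, -0.00726708,  0.02652734]), 'gripper_force': 0.0, 'grip_width': 0.08811834198146624}
top [[-0.039, 0.978, -0.207, 0.345], [-0.999, -0.037, 0.013, -0.033], [0.005, 0.207, 0.978, 1.111], [0.0, 0.0, 0.0, 1.0]]
top base_tub 0.97 [308.7 275.2  69.8  55.2]
top pin_top 0.5 [195.7 292.3  67.5  50.2]
top pin_top 0.4 [308.  272.2  12.7  11.5]
top top_tub 0.8 [194.8 291.6  64.5  53.9]
top tub_grip 0.58 [196.8 292.6  65.7  48.1]
top mallet 0.85 [401.5 307.9  31.4  66. ]
top mug 0.81 [274.1 163.2  42.1  53.1]
top salt 0.92 [220.4 182.2  25.9  25.3]
top salt 0.68 [402.7 306.6  30.8  69.9]
top timer 0.79 [360.8 167.2  25.4  34.3]
scene [[-0.858, 0.339, -0.386, 0.164], [-0.513, -0.553, 0.656, 0.72], [0.009, 0.761, 0.649, 0.806], [0.0, 0.0, 0.0, 1.0]]
scene base_tub 0.71 [366.9 271.1  80.   69.8]
scene pin_top 0.63 [365.4 255.4  13.9  12.9]
scene top_tub 0.6 [313.9 363.9  82.2  87.6]
scene tub_grip 0.75 [313.1 364.7  86.6  92.6]
scene mallet 0.87 [437.8 223.6  73.   42.4]
scene mallet 0.44 [365.4 271.4  76.   72.6]
scene mug 0.67 [239.4 244.2  42.7  61.3]
scene salt 0.56 [217.4 286.3  21.1  43.8]
scene salt 0.56 [366.1 272.2  81.2  75.1]
scene timer 0.78 [293.8 204.2  27.1  27.4]
```

```bash
python3 - <<'E'
from h import *
i=cv2.imread('pics/top0.png');cv2.imwrite('pics/top0c.png',cv2.resize(i[140:350,150:450],None,fx=2.65,fy=2.65,interpolation=cv2.INTER_CUBIC))
C=cam('top')
manip.camera('top')
def rects(n,z):
    for r in manip.masks_of('top',n)[:1]:
        m=r['mask'];ys,xs=np.nonzero(m)
        P=pix2plane('top',np.c_[xs,ys],z,C)[:,:2]
        b=cv2.minAreaRect((P*1000).astype(np.float32));print(n,r['p'],b,P.mean(0).round(4))
rects('base_tub',.07);rects('pin_top',.092);rects('top_tub',.065);rects('mallet',.08);rects('mallet',.05);rects('mug',.09);rects('salt',.09);rects('timer',.058)
E
```

```text
base_tub 0.94 ((485.9075927734375, -27.37432098388672), (138.3925323486328, 103.57374572753906), 72.65389251708984) [ 0.4857 -0.0267]
top_tub 0.58 ((454.59912109375, 222.22247314453125), (143.3897247314453, 100.2271728515625), 88.05045318603516) [0.4539 0.2225]
mallet 0.76 ((409.5843811035156, -223.71823120117188), (60.5166130065918, 140.27813720703125), 85.5496597290039) [ 0.4242 -0.2286]
mallet 0.76 ((411.4508361816406, -229.28135681152344), (62.27743911743164, 144.3597412109375), 85.54962158203125) [ 0.4265 -0.2343]
mug 0.7 ((739.0939331054688, 40.61424255371094), (120.73582458496094, 82.44462585449219), 7.346072673797607) [0.7378 0.0391]
salt 0.61 ((697.7020874023438, 157.201904296875), (57.04323196411133, 39.58246612548828), 25.66815948486328) [0.6961 0.1573]
```

View pics/top0c.png

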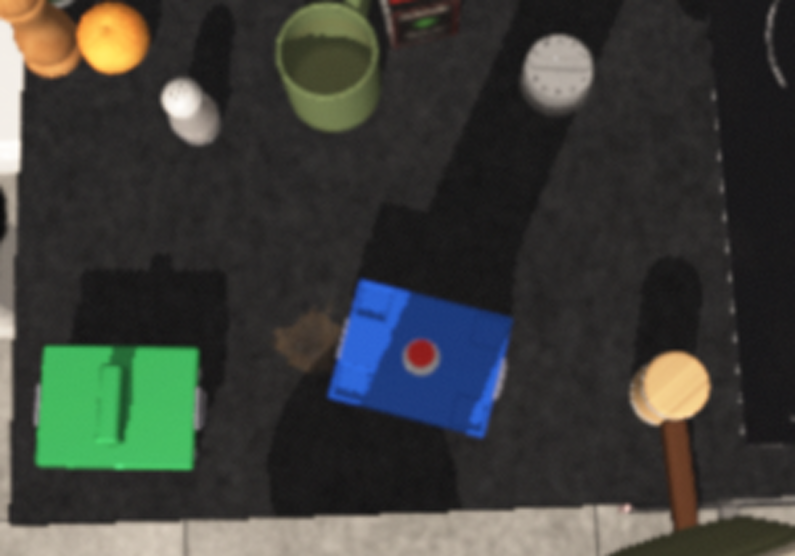

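The crop shows the pin at crop (421,355), blue lid corners (362,280), (512,318), (487,437) and (330,400), and green lid corners (44,347), (199,348), (193,469) and (36,467). The mallet head is at (677,387), with its handle running toward (685,520), i.e. towards the robot.

```bash
python3 - <<'E'
from h import *
C=cam('top')
f=lambda pts,z:pix2plane('top',np.array(pts)/2.65+[150,140],z,C)[:,:2].round(4)
def quad(p,z):
    q=f(p,z);c=q.mean(0);b=cv2.minAreaRect((q*1000).astype(np.float32));
    x=(q[0]+q[1]-q[2]-q[3])/2;y=(q[0]+q[3]-q[1]-q[2])/2
    print(c,np.linalg.norm(x),np.linalg.norm(y),np.degrees([np.arctan2(x[1],x[0]),np.arctan2(-y[0],y[1])]))
quad([(362,280),(512,318),(487,437),(330,400)],.07);print('pin',f([(421,353)],.092))
quad([(44,347),(199,348),(193,469),(36,467)],.065);
b=f([(110,365),(107,443)],.092);print('bar',b,b.mean(0))
h=f([(677,387)],.08);print('head',h)
print('handle',f([(676,425),(685,520)],.055))
manip.camera('scene')
for n,z in[('pin_top',.088),('mallet',.04),('tub_grip',.078)]:
    r=manip.search_frame('scene',n)[0];print(n,r['p'],pix2plane('scene',r['rect'][:2],z))
E
```

```text
[ 0.4836   -0.029375] 0.10112948383137334 0.12944173399642017 [-15.39673671 -15.96363619]
pin [[ 0.4849 -0.0282]]
[0.45275 0.22215] 0.09892643731581559 0.12941271189492937 [-2.89711241 -2.39147344]
bar [[0.4842 0.2221]
 [0.4218 0.2239]] [0.453 0.223]
head [[ 0.4507 -0.2344]]
handle [[ 0.4219 -0.2362]
 [ 0.3444 -0.2381]]Traceback (most recent call last):
  File "<stdin>", line 15, in <module>
IndexError: list index out of range
```

```bash
cat >> h.py <<'E'
def go(x,y,z,yaw,s=None):
    """shift/turn in pendant units from present pose to a tool-down pose"""
    s=s or manip.sense();A=R.from_euler('xyz',s['orientation'],degrees=True);B=R.from_euler('xyz',[180,0,yaw],degrees=True)
    d=A.inv().apply(np.array([x,y,z])-s['tool_pos'])/.1;w=(A.inv()*B).as_rotvec(degrees=True)/90
    print('shift',d.round(3),'turn',w.round(3))
E
python3 -c "
from h import *
go(.3957,-.2363,.15,2)"
```

```text
shift [ 2.493 -1.624  0.888] turn [ 0.    -0.     0.271]
```

```bash

python3 -m pendant '[{"x":0.2,"y":-0.13,"fingers":-1},{"x":0.4,"y":-0.27,"fingers":-1},{"x":0.6,"y":-0.4,"fingers":-1},{"x":0.83,"y":-0.54,"fingers":-1},{"x":1.0,"y":-0.65,"fingers":-1},{"x":1.0,"y":-0.65,"fingers":-1},{"x":1.0,"y":-0.65,"fingers":-1},{"x":1.0,"y":-0.65,"fingers":-1},{"x":1.0,"y":-0.65,"fingers":-1},{"x":1.0,"y":-0.65,"fingers":-1}]' 40
python3 -m pendant '[{"x":0.2,"y":-0.13,"z":0.1,"az":0.05,"fingers":-1},{"x":0.4,"y":-0.27,"z":0.2,"az":0.1,"fingers":-1},{"x":0.6,"y":-0.4,"z":0.3,"az":0.15,"fingers":-1},{"x":0.83,"y":-0.54,"z":0.4,"az":0.2,"fingers":-1},{"x":1.0,"y":-0.65,"z":0.5,"az":0.271,"fingers":-1},{"x":1.0,"y":-0.65,"z":0.5,"az":0.271,"fingers":-1},{"x":1.0,"y":-0.65,"z":0.5,"az":0.271,"fingers":-1},{"x":1.0,"y":-0.65,"z":0.5,"az":0.271,"fingers":-1},{"x":1.0,"y":-0.65,"z":0.5,"az":0.271,"fingers":-1},{"x":1.0,"y":-0.65,"z":0.5,"az":0.271,"fingers":-1}]'
python3 - <<'E'
from h import *
go(.3957,-.2363,.15,2)
i=manip.camera('wrist');save('w1',i)
E
```

```text
shift [ 2.493 -1.624  0.888] turn [ 0.    -0.     0.271]invalid input at $[0]: expected keys x, y, z, ax, ay, az, fingers
invalid input at $[0]: expected keys x, y, z, ax, ay, az, fingers
```

View pics/w1.png

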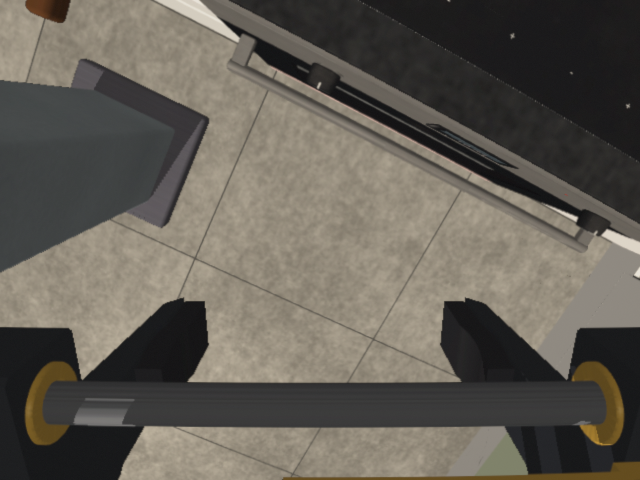

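The moves were refused because every row needs all seven keys. The picture shows the start view: floor and oven front, the mallet handle tip at (48,8), and the fingers at about rows 300–380. Resending with full rows.

```bash

python3 -m pendant '[{"x":0.2,"y":-0.13,"z":0,"ax":0,"ay":0,"az":0,"fingers":-1},{"x":0.4,"y":-0.26,"z":0,"ax":0,"ay":0,"az":0,"fingers":-1},{"x":0.6,"y":-0.4,"z":0,"ax":0,"ay":0,"az":0,"fingers":-1},{"x":0.8,"y":-0.52,"z":0,"ax":0,"ay":0,"az":0,"fingers":-1},{"x":1,"y":-0.65,"z":0,"ax":0,"ay":0,"az":0,"fingers":-1},{"x":1,"y":-0.65,"z":0,"ax":0,"ay":0,"az":0,"fingers":-1},{"x":1,"y":-0.65,"z":0,"ax":0,"ay":0,"az":0,"fingers":-1},{"x":1,"y":-0.65,"z":0,"ax":0,"ay":0,"az":0,"fingers":-1},{"x":1,"y":-0.65,"z":0,"ax":0,"ay":0,"az":0,"fingers":-1},{"x":1,"y":-0.65,"z":0,"ax":0,"ay":0,"az":0,"fingers":-1}]' 40
python3 -m pendant '[{"x":0.2,"y":-0.13,"z":0.1,"ax":0,"ay":0,"az":0.05,"fingers":-1},{"x":0.4,"y":-0.26,"z":0.2,"ax":0,"ay":0,"az":0.1,"fingers":-1},{"x":0.6,"y":-0.4,"z":0.3,"ax":0,"ay":0,"az":0.16,"fingers":-1},{"x":0.8,"y":-0.52,"z":0.4,"ax":0,"ay":0,"az":0.22,"fingers":-1},{"x":1,"y":-0.65,"z":0.5,"ax":0,"ay":0,"az":0.27,"fingers":-1},{"x":1,"y":-0.65,"z":0.5,"ax":0,"ay":0,"az":0.27,"fingers":-1},{"x":1,"y":-0.65,"z":0.5,"ax":0,"ay":0,"az":0.27,"fingers":-1},{"x":1,"y":-0.65,"z":0.5,"ax":0,"ay":0,"az":0.27,"fingers":-1},{"x":1,"y":-0.65,"z":0.5,"ax":0,"ay":0,"az":0.27,"fingers":-1},{"x":1,"y":-0.65,"z":0.5,"ax":0,"ay":0,"az":0.27,"fingers":-1}]'
python3 - <<'E'
from h import *
go(.3957,-.2363,.15,2)
i=manip.camera('wrist');save('w2',i)
print(project('wrist',[[.4507,-.2344,.08],[.3957,-.2363,.055]]))
for r in manip.masks_of('wrist','mallet')[:2]: print(r['p'],r['rect'])
E
```

```text
time_s: 2.33
tool_pos: [0.3048, -0.3907, 0.2386]
orientation: [-180.0, 0.0, 26.3]
wrist_force: [0.4, -0.1, 0.3]
grip_width: 0.088
gripper_force: 0.0
time_s: 3.17
tool_pos: [0.3656, -0.2883, 0.1891]
orientation: [180.0, -0.0, 2.1]
wrist_force: [-0.2, 0.3, 0.2]
grip_width: 0.0882
gripper_force: 0.0
shift [ 0.319 -0.509  0.39 ] turn [ 0.    -0.     0.001]
[[230.79763823  95.18975915]
 [243.37528841 185.68074138]]
0.81 [239.8, 187.0, 104.1, 299.2]
```

View pics/w2.png

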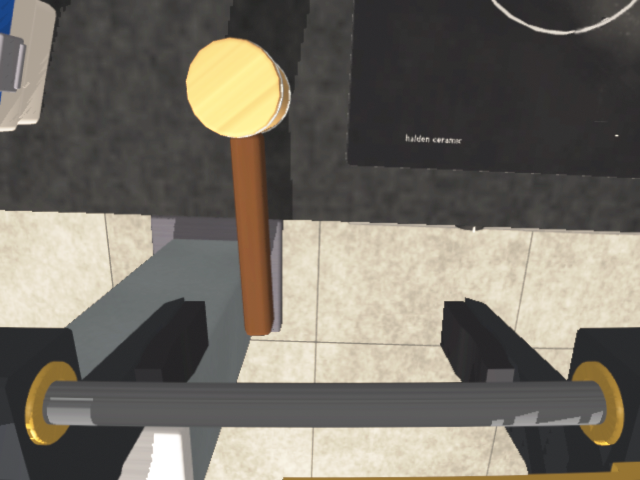

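The wrist view shows the mallet head top centred at (237,88). The handle runs from (246,138) to (258,333).

```bash
python3 - <<'E'
from h import *
h=pix2plane('wrist',[(236.5,88)],.08)[0];a=pix2plane('wrist',[(248,150),(257,325)],.055)
d=a[0]-a[1];yaw=np.degrees(np.arctan2(d[1],d[0]));print(h,a,yaw)
y=np.radians(yaw);g=h[:2]-.055*np.array([np.cos(y),np.sin(y)]);print(g)
go(*g,.15,yaw);go(*g,.024,yaw)
E
```

```text
[ 0.45466471 -0.23747468  0.08      ] [[ 0.41869558 -0.23937205  0.055     ]
 [ 0.29562615 -0.2441815   0.055     ]] 2.2379293340843573
[ 0.39970666 -0.23962239]
shift [ 0.358 -0.471  0.389] turn [ 0.    -0.    -0.002]
shift [ 0.357 -0.471  1.649] turn [ 0.    -0.    -0.002]
```

```bash

python3 -m pendant '[{"x":0.15,"y":-0.2,"z":0.15,"ax":0,"ay":0,"az":0,"fingers":-1},{"x":0.34,"y":-0.47,"z":0.3,"ax":0,"ay":0,"az":0,"fingers":-1},{"x":0.34,"y":-0.47,"z":0.5,"ax":0,"ay":0,"az":0,"fingers":-1},{"x":0.34,"y":-0.47,"z":0.65,"ax":0,"ay":0,"az":0,"fingers":-1},{"x":0.34,"y":-0.47,"z":0.65,"ax":0,"ay":0,"az":0,"fingers":-1},{"x":0.34,"y":-0.47,"z":0.65,"ax":0,"ay":0,"az":0,"fingers":-1},{"x":0.34,"y":-0.47,"z":0.65,"ax":0,"ay":0,"az":0,"fingers":-1},{"x":0.34,"y":-0.47,"z":0.65,"ax":0,"ay":0,"az":0,"fingers":-1},{"x":0.34,"y":-0.47,"z":0.65,"ax":0,"ay":0,"az":0,"fingers":-1},{"x":0.34,"y":-0.47,"z":0.65,"ax":0,"ay":0,"az":0,"fingers":-1}]'
python3 - <<'E'
from h import *
i=manip.camera('wrist');save('w3',i)
E
```

```text
time_s: 4.1
tool_pos: [0.3982, -0.2394, 0.1243]
orientation: [179.9, -0.0, 2.1]
wrist_force: [0.5, -0.2, -0.6]
grip_width: 0.088
gripper_force: 0.0
```

View pics/w3.png

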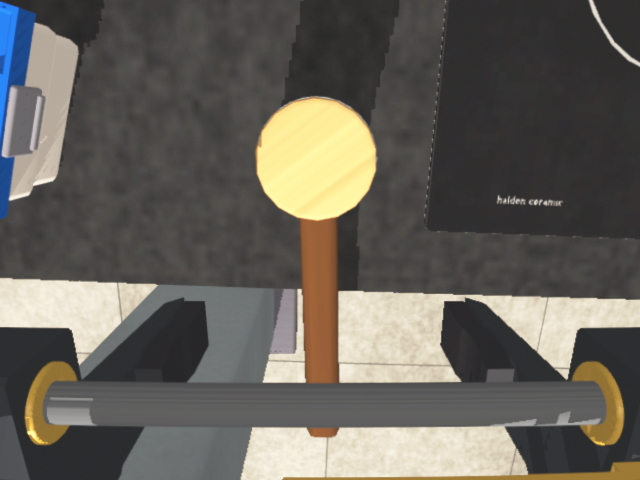

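The head is centred at (316,157) and the handle sits midway between the fingers. Descend and grip.

```bash
python3 -c "
from h import *
print(pix2plane('wrist',[(316.5,157.5)],.08))"
python3 -m pendant '[{"x":0,"y":0,"z":0.3,"ax":0,"ay":0,"az":0,"fingers":-1},{"x":0,"y":0,"z":0.6,"ax":0,"ay":0,"az":0,"fingers":-1},{"x":0,"y":0,"z":0.8,"ax":0,"ay":0,"az":0,"fingers":-1},{"x":0,"y":0,"z":0.9,"ax":0,"ay":0,"az":0,"fingers":-1},{"x":0,"y":0,"z":1,"ax":0,"ay":0,"az":0,"fingers":-1},{"x":0,"y":0,"z":1,"ax":0,"ay":0,"az":0,"fingers":-1},{"x":0,"y":0,"z":1,"ax":0,"ay":0,"az":0,"fingers":1},{"x":0,"y":0,"z":1,"ax":0,"ay":0,"az":0,"fingers":1},{"x":0,"y":0,"z":1,"ax":0,"ay":0,"az":0,"fingers":1},{"x":0,"y":0,"z":1,"ax":0,"ay":0,"az":0,"fingers":1}]' 60
python3 -m pendant '[{"x":0,"y":0,"z":0,"ax":0,"ay":0,"az":0,"fingers":1},{"x":0,"y":0,"z":0,"ax":0,"ay":0,"az":0,"fingers":1},{"x":0,"y":0,"z":0,"ax":0,"ay":0,"az":0,"fingers":1},{"x":0,"y":0,"z":0,"ax":0,"ay":0,"az":0,"fingers":1},{"x":0,"y":0,"z":-0.2,"ax":0,"ay":0,"az":0,"fingers":1},{"x":0,"y":0,"z":-0.4,"ax":0,"ay":0,"az":0,"fingers":1},{"x":0,"y":0,"z":-0.7,"ax":0,"ay":0,"az":0,"fingers":1},{"x":0,"y":0,"z":-1,"ax":0,"ay":0,"az":0,"fingers":1},{"x":0,"y":0,"z":-1,"ax":0,"ay":0,"az":0,"fingers":1},{"x":0,"y":0,"z":-1,"ax":0,"ay":0,"az":0,"fingers":1}]'
python3 - <<'E'
from h import *
s=manip.sense();print(s['ft_torque'])
i=manip.camera('wrist');save('w4',i[:300])
go(.4845-.055,-.0285,.150,2)
E
```

```text
[[ 0.45606621 -0.23571789  0.08      ]]
time_s: 4.98
tool_pos: [0.3984, -0.2392, 0.0244]
orientation: [179.9, -0.0, 2.1]
wrist_force: [-0.4, 0.2, 0.0]
grip_width: 0.0639
gripper_force: 0.0
time_s: 5.82
tool_pos: [0.3985, -0.2394, 0.1248]
orientation: [179.9, -0.1, 2.1]
wrist_force: [-0.1, -0.1, -0.2]
grip_width: 0.0
gripper_force: 0.0
[0.04202168 0.04290701 0.05964024]
shift [ 0.392 -2.091 -0.265] turn [ 0.    -0.     0.001]
```

View pics/w4.png

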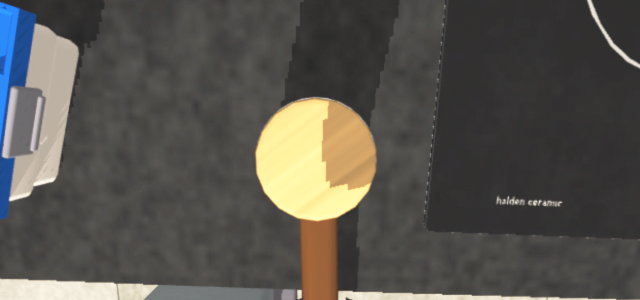

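The fingers were still closing when the arm rose, so the mallet was not moved. Its head is still at (316,157). Redo with more closing time.

```bash

python3 -m pendant '[{"x":0,"y":0,"z":0,"ax":0,"ay":0,"az":0,"fingers":-1},{"x":0,"y":0,"z":0,"ax":0,"ay":0,"az":0,"fingers":-1},{"x":0,"y":0,"z":0,"ax":0,"ay":0,"az":0,"fingers":-1},{"x":0,"y":0,"z":0,"ax":0,"ay":0,"az":0,"fingers":-1},{"x":0.02,"y":0,"z":0.2,"ax":0,"ay":0,"az":0,"fingers":-1},{"x":0.02,"y":0,"z":0.4,"ax":0,"ay":0,"az":0,"fingers":-1},{"x":0.02,"y":0,"z":0.6,"ax":0,"ay":0,"az":0,"fingers":-1},{"x":0.02,"y":0,"z":0.8,"ax":0,"ay":0,"az":0,"fingers":-1},{"x":0.02,"y":0,"z":1,"ax":0,"ay":0,"az":0,"fingers":-1},{"x":0.02,"y":0,"z":1,"ax":0,"ay":0,"az":0,"fingers":0}]' 60
python3 -m pendant '[{"x":0,"y":0,"z":0,"ax":0,"ay":0,"az":0,"fingers":1},{"x":0,"y":0,"z":0,"ax":0,"ay":0,"az":0,"fingers":1},{"x":0,"y":0,"z":0,"ax":0,"ay":0,"az":0,"fingers":1},{"x":0,"y":0,"z":0,"ax":0,"ay":0,"az":0,"fingers":1},{"x":0,"y":0,"z":0,"ax":0,"ay":0,"az":0,"fingers":1},{"x":0,"y":0,"z":0,"ax":0,"ay":0,"az":0,"fingers":1},{"x":0,"y":0,"z":0,"ax":0,"ay":0,"az":0,"fingers":1},{"x":0,"y":0,"z":0,"ax":0,"ay":0,"az":0,"fingers":1},{"x":0,"y":0,"z":0,"ax":0,"ay":0,"az":0,"fingers":1},{"x":0,"y":0,"z":0,"ax":0,"ay":0,"az":0,"fingers":1}]'
```

```text
time_s: 6.7
tool_pos: [0.3989, -0.2379, 0.0209]
orientation: [-179.7, 0.2, 2.1]
wrist_force: [-0.7, 0.3, -0.9]
grip_width: 0.0557
gripper_force: 0.0
time_s: 7.53
tool_pos: [0.4002, -0.239, 0.0242]
orientation: [180.0, -0.0, 2.1]
wrist_force: [-2.9, 1.2, 5.7]
grip_width: 0.0192
gripper_force: 59.2
```

```bash

python3 -m pendant '[{"x":0,"y":0,"z":-0.1,"ax":0,"ay":0,"az":0,"fingers":1},{"x":0,"y":0,"z":-0.25,"ax":0,"ay":0,"az":0,"fingers":1},{"x":0,"y":0,"z":-0.4,"ax":0,"ay":0,"az":0,"fingers":1},{"x":0,"y":0,"z":-0.55,"ax":0,"ay":0,"az":0,"fingers":1},{"x":0,"y":0,"z":-0.7,"ax":0,"ay":0,"az":0,"fingers":1},{"x":0,"y":0,"z":-0.85,"ax":0,"ay":0,"az":0,"fingers":1},{"x":0,"y":0,"z":-1,"ax":0,"ay":0,"az":0,"fingers":1},{"x":0,"y":0,"z":-1,"ax":0,"ay":0,"az":0,"fingers":1},{"x":0,"y":0,"z":-1,"ax":0,"ay":0,"az":0,"fingers":1},{"x":0,"y":0,"z":-1,"ax":0,"ay":0,"az":0,"fingers":1}]'
python3 - <<'E'
from h import *
s=manip.sense();print(s['ft_torque'])
i=manip.camera('wrist');save('w5',np.r_[i[:300],manip.camera('scene')[150:400]])
go(.4845-.055,-.0285,.160,2)
E
```

```text
time_s: 8.37
tool_pos: [0.3997, -0.2386, 0.1228]
orientation: [-179.9, 0.1, 2.1]
wrist_force: [-0.1, 0.1, -3.6]
grip_width: 0.0194
gripper_force: 59.2
[ 0.01825967  0.19462248 -0.00774668]
shift [ 0.374 -2.089 -0.37 ] turn [-0.001  0.001  0.001]
```

View pics/w5.png

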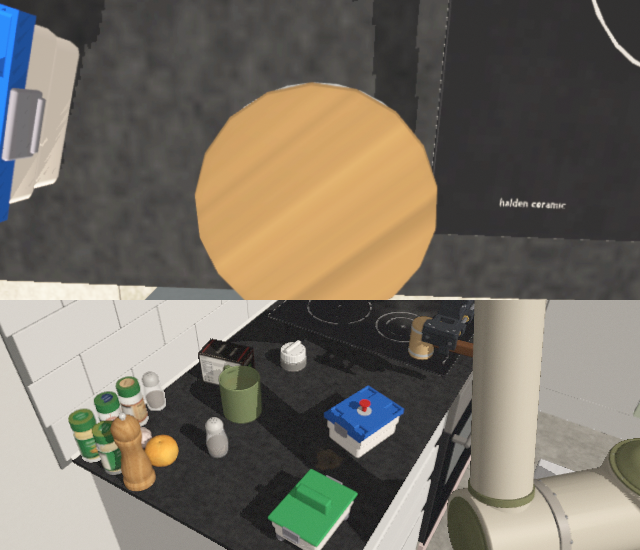

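```bash
python3 - <<'E'
from h import *
C=cam('wrist');s=manip.sense();A=R.from_euler('xyz',s['orientation'],degrees=True)
a=np.linspace(0,2*np.pi,60)
for off in(.055,.058):
  for t in(-6,-3,0,3,6):
    P=np.c_[off+.027*np.cos(a),.027*np.sin(a),0*a+.038]  # about grip, mallet axes z up
    P=R.from_euler('y',t,degrees=True).apply(P)
    W=P*[1,1,1];yaw=R.from_euler('z',s['orientation'][2],degrees=True)
    W=yaw.apply(W)+s['tool_pos']+[0,0,.018]
    u=project('wrist',W,C);print(off,t,u.min(0).round(),u.max(0).round())
E
python3 -m pendant '[{"x":0,"y":0,"z":-0.2,"ax":0,"ay":0,"az":0,"fingers":1},{"x":0.03,"y":-0.1,"z":-0.37,"ax":0,"ay":0,"az":0,"fingers":1},{"x":0.06,"y":-0.3,"z":-0.37,"ax":0,"ay":0,"az":0,"fingers":1},{"x":0.1,"y":-0.5,"z":-0.37,"ax":0,"ay":0,"az":0,"fingers":1},{"x":0.15,"y":-0.7,"z":-0.37,"ax":0,"ay":0,"az":0,"fingers":1},{"x":0.2,"y":-0.9,"z":-0.37,"ax":0,"ay":0,"az":0,"fingers":1},{"x":0.2,"y":-1,"z":-0.37,"ax":0,"ay":0,"az":0,"fingers":1},{"x":0.2,"y":-1,"z":-0.37,"ax":0,"ay":0,"az":0,"fingers":1},{"x":0.2,"y":-1,"z":-0.37,"ax":0,"ay":0,"az":0,"fingers":1},{"x":0.2,"y":-1,"z":-0.37,"ax":0,"ay":0,"az":0,"fingers":1}]'
python3 -c "
from h import *
go(.430,-.0305,.160,2)
i=manip.camera('wrist');save('w6',i)"
```

```text
0.055 -6 [182. 102.] [447. 350.]
0.055 -3 [185.  90.] [444. 339.]
0.055 0 [189.  80.] [441. 328.]
0.055 3 [192.  72.] [438. 317.]
0.055 6 [196.  66.] [435. 307.]
0.058 -6 [180.  85.] [449. 339.]
0.058 -3 [184.  73.] [445. 327.]
0.058 0 [188.  64.] [442. 316.]
0.058 3 [191.  57.] [439. 305.]
0.058 6 [195.  52.] [436. 295.]
time_s: 9.3
tool_pos: [0.4164, -0.1391, 0.1606]
orientation: [180.0, 0.0, 2.1]
wrist_force: [-1.0, -0.4, -2.5]
grip_width: 0.0196
gripper_force: 59.2
shift [ 0.175 -1.081  0.005] turn [0.    0.    0.001]
```

View pics/w6.png

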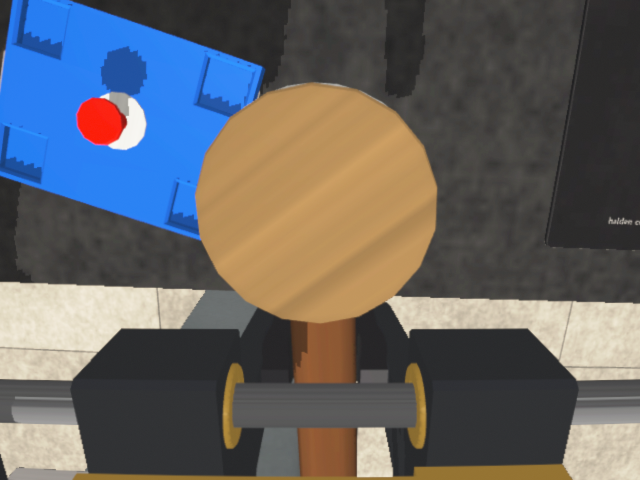

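The wrist view shows the red pin head at (101,121), up. The mallet head spans columns 196–437, slightly smaller than if level, so it droops about 5°. I'll pitch the tool to compensate.

```bash
python3 -c "
from h import *
p=pix2plane('wrist',[(101,121)],.092)[0];print(p)
go(p[0]-.050,p[1]-.0018,.160,2.1)"
```

```text
[ 0.48631684 -0.03019754  0.092     ]
shift [ 0.237 -1.065  0.006] turn [ 0.     0.    -0.001]
```

```bash

python3 -m pendant '[{"x":0.05,"y":-0.2,"z":0,"ax":0,"ay":0.02,"az":0,"fingers":1},{"x":0.1,"y":-0.4,"z":0,"ax":0,"ay":0.04,"az":0,"fingers":1},{"x":0.15,"y":-0.6,"z":0,"ax":0,"ay":0.055,"az":0,"fingers":1},{"x":0.23,"y":-0.8,"z":0,"ax":0,"ay":0.055,"az":0,"fingers":1},{"x":0.23,"y":-1,"z":0,"ax":0,"ay":0.055,"az":0,"fingers":1},{"x":0.23,"y":-1,"z":0,"ax":0,"ay":0.055,"az":0,"fingers":1},{"x":0.23,"y":-1,"z":0.1,"ax":0,"ay":0.055,"az":0,"fingers":1},{"x":0.23,"y":-1,"z":0.2,"ax":0,"ay":0.055,"az":0,"fingers":1},{"x":0.23,"y":-1,"z":0.2,"ax":0,"ay":0.055,"az":0,"fingers":1},{"x":0.23,"y":-1,"z":0.2,"ax":0,"ay":0.055,"az":0,"fingers":1}]'
python3 -c "
from h import *
s=manip.sense();C=cam('wrist');i=manip.camera('wrist')
a=np.linspace(0,2*np.pi,60);T=R.from_euler('xyz',s['orientation'],degrees=True)
print(s['orientation'],s['wrist_force'])
i=manip.camera('scene');save('s6',cv2.resize(i[180:330,300:500],None,fx=4,fy=4,interpolation=cv2.INTER_CUBIC))"
```

```text
time_s: 10.18
tool_pos: [0.4357, -0.0384, 0.1406]
orientation: [-180.0, -4.9, 2.0]
wrist_force: [-1.2, -0.2, -2.7]
grip_width: 0.0197
gripper_force: 59.2
[-179.98873443   -4.89779862    2.04019289] [-1.17536493 -0.18346663 -2.67014881]
```

View pics/s6.png

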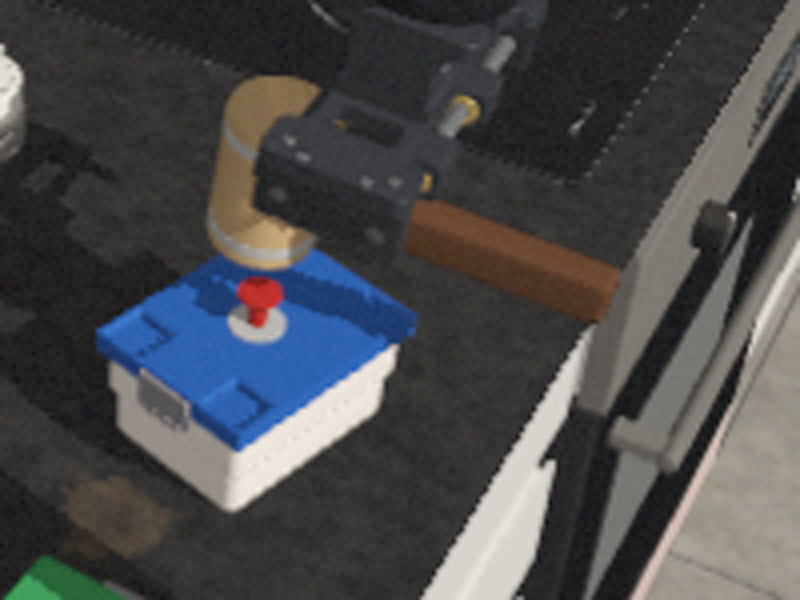

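```bash

python3 -m pendant '[{"x":0,"y":-0.06,"z":0,"ax":0,"ay":0,"az":0,"fingers":1},{"x":0,"y":-0.06,"z":0,"ax":0,"ay":0,"az":0,"fingers":1},{"x":-0.02,"y":-0.06,"z":0.18,"ax":0,"ay":0,"az":0,"fingers":1},{"x":-0.03,"y":-0.06,"z":0.41,"ax":0,"ay":0,"az":0,"fingers":1},{"x":-0.03,"y":-0.06,"z":0.41,"ax":0,"ay":0,"az":0,"fingers":1},{"x":-0.03,"y":-0.06,"z":0.2,"ax":0,"ay":0,"az":0,"fingers":1},{"x":-0.03,"y":-0.06,"z":0,"ax":0,"ay":0,"az":0,"fingers":1},{"x":-0.03,"y":-0.06,"z":-0.2,"ax":0,"ay":0,"az":0,"fingers":1},{"x":-0.03,"y":-0.06,"z":-0.2,"ax":0,"ay":0,"az":0,"fingers":1},{"x":-0.03,"y":-0.06,"z":-0.2,"ax":0,"ay":0,"az":0,"fingers":1}]'
python3 -c "
from h import *
s=manip.sense();print(s['ft_torque'])
i=manip.camera('scene');j=manip.camera('wrist');save('s7',np.r_[cv2.resize(i[180:330,300:500],None,fx=3.2,fy=3.2,interpolation=cv2.INTER_CUBIC)[:280],j[:310]])
go(.4002,-.239,.16,2.1)"
```

```text
time_s: 11.12
tool_pos: [0.4312, -0.0317, 0.1614]
orientation: [179.9, -5.1, 2.1]
wrist_force: [-0.2, 0.8, -3.0]
grip_width: 0.0194
gripper_force: 59.2
[0.01245927 0.2540393  0.00044952]
shift [-0.377  2.063 -0.035] turn [-0.    -0.054  0.   ]
```

View pics/s7.png

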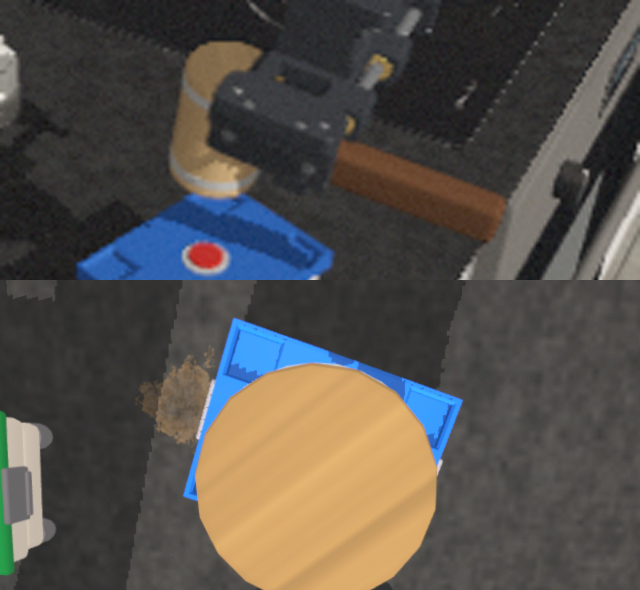

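The pin is now flush: its red head lies flat on the lid at composite (205,257). The mallet is held as before. Carry it back to where it stood.

```bash

python3 -m pendant '[{"x":-0.1,"y":0.2,"z":0,"ax":0,"ay":0,"az":0,"fingers":1},{"x":-0.2,"y":0.45,"z":0,"ax":0,"ay":0,"az":0,"fingers":1},{"x":-0.3,"y":0.7,"z":0,"ax":0,"ay":0,"az":0,"fingers":1},{"x":-0.38,"y":0.9,"z":0,"ax":0,"ay":0,"az":0,"fingers":1},{"x":-0.38,"y":1,"z":0,"ax":0,"ay":0,"az":0,"fingers":1},{"x":-0.38,"y":1,"z":0,"ax":0,"ay":0,"az":0,"fingers":1},{"x":-0.38,"y":1,"z":0,"ax":0,"ay":0,"az":0,"fingers":1},{"x":-0.38,"y":1,"z":0,"ax":0,"ay":0,"az":0,"fingers":1},{"x":-0.38,"y":1,"z":0,"ax":0,"ay":0,"az":0,"fingers":1},{"x":-0.38,"y":1,"z":0,"ax":0,"ay":0,"az":0,"fingers":1}]'
python3 -m pendant '[{"x":0,"y":0.2,"z":0,"ax":0,"ay":0,"az":0,"fingers":1},{"x":0,"y":0.45,"z":0,"ax":0,"ay":0,"az":0,"fingers":1},{"x":0,"y":0.7,"z":0.1,"ax":0,"ay":0,"az":0,"fingers":1},{"x":0,"y":0.9,"z":0.25,"ax":0,"ay":0,"az":0,"fingers":1},{"x":0,"y":1,"z":0.4,"ax":0,"ay":0,"az":0,"fingers":1},{"x":0,"y":1,"z":0.55,"ax":0,"ay":0,"az":0,"fingers":1},{"x":0,"y":1,"z":0.7,"ax":0,"ay":0,"az":0,"fingers":1},{"x":0,"y":1,"z":0.85,"ax":0,"ay":0,"az":0,"fingers":1},{"x":0,"y":1,"z":0.95,"ax":0,"ay":0,"az":0,"fingers":1},{"x":0,"y":1,"z":0.95,"ax":0,"ay":0,"az":0,"fingers":1}]'
python3 -m pendant '[{"x":0,"y":0,"z":0.1,"ax":0,"ay":0,"az":0,"fingers":1},{"x":0,"y":0,"z":0.2,"ax":0,"ay":0,"az":0,"fingers":1},{"x":0,"y":0,"z":0.3,"ax":0,"ay":0,"az":0,"fingers":1},{"x":0,"y":0,"z":0.34,"ax":0,"ay":0,"az":0,"fingers":1},{"x":0,"y":0,"z":0.36,"ax":0,"ay":0,"az":0,"fingers":1},{"x":0,"y":0,"z":0.36,"ax":0,"ay":0,"az":0,"fingers":1},{"x":0,"y":0,"z":0.36,"ax":0,"ay":0,"az":0,"fingers":1},{"x":0,"y":0,"z":0.36,"ax":0,"ay":0,"az":0,"fingers":1},{"x":0,"y":0,"z":0.36,"ax":0,"ay":0,"az":0,"fingers":1},{"x":0,"y":0,"z":0.36,"ax":0,"ay":0,"az":0,"fingers":1}]'
```

```text
time_s: 12.05
tool_pos: [0.3969, -0.1322, 0.1571]
orientation: [-180.0, -4.9, 2.2]
wrist_force: [-0.7, -0.3, -2.0]
grip_width: 0.0194
gripper_force: 59.2
time_s: 12.88
tool_pos: [0.4083, -0.2316, 0.0609]
orientation: [-179.9, -4.8, 2.1]
wrist_force: [-0.8, 0.7, -2.9]
grip_width: 0.0198
gripper_force: 59.2
time_s: 13.72
tool_pos: [0.4117, -0.2326, 0.0269]
orientation: [180.0, -5.0, 2.1]
wrist_force: [0.0, -0.1, -3.1]
grip_width: 0.0197
gripper_force: 59.2
```

```bash

python3 -m pendant '[{"x":0,"y":0,"z":0.01,"ax":0,"ay":0,"az":0,"fingers":1},{"x":0,"y":0,"z":0.015,"ax":0,"ay":0,"az":0,"fingers":1},{"x":0,"y":0,"z":0.02,"ax":0,"ay":0,"az":0,"fingers":1},{"x":0,"y":0,"z":0.025,"ax":0,"ay":0,"az":0,"fingers":1},{"x":0,"y":0,"z":0.03,"ax":0,"ay":0,"az":0,"fingers":1},{"x":0,"y":0,"z":0.03,"ax":0,"ay":0,"az":0,"fingers":1},{"x":0,"y":0,"z":0.03,"ax":0,"ay":0,"az":0,"fingers":1},{"x":0,"y":0,"z":0.03,"ax":0,"ay":0,"az":0,"fingers":1},{"x":0,"y":0,"z":0.03,"ax":0,"ay":0,"az":0,"fingers":1},{"x":0,"y":0,"z":0.03,"ax":0,"ay":0,"az":0,"fingers":1}]'
```

```text
time_s: 14.55
tool_pos: [0.4119, -0.2325, 0.0237]
orientation: [180.0, -5.0, 2.1]
wrist_force: [-1.0, 0.4, -2.9]
grip_width: 0.0191
gripper_force: 59.2
```

```bash

python3 -m pendant '[{"x":0,"y":0,"z":0.01,"ax":0,"ay":0,"az":0,"fingers":1},{"x":0,"y":0,"z":0.015,"ax":0,"ay":0,"az":0,"fingers":1},{"x":0,"y":0,"z":0.02,"ax":0,"ay":0,"az":0,"fingers":1},{"x":0,"y":0,"z":0.025,"ax":0,"ay":0,"az":0,"fingers":1},{"x":0,"y":0,"z":0.03,"ax":0,"ay":0,"az":0,"fingers":1},{"x":0,"y":0,"z":0.03,"ax":0,"ay":0,"az":0,"fingers":1},{"x":0,"y":0,"z":0.03,"ax":0,"ay":0,"az":0,"fingers":1},{"x":0,"y":0,"z":0.03,"ax":0,"ay":0,"az":0,"fingers":1},{"x":0,"y":0,"z":0.03,"ax":0,"ay":0,"az":0,"fingers":1},{"x":0,"y":0,"z":0.03,"ax":0,"ay":0,"az":0,"fingers":1}]'
```

```text
time_s: 15.38
tool_pos: [0.4117, -0.2325, 0.0215]
orientation: [180.0, -4.9, 2.1]
wrist_force: [-8.0, 0.5, 13.8]
grip_width: 0.0196
gripper_force: 59.2
```

Contact with the worktop is felt, so release, wait and rise.

```bash

python3 -m pendant '[{"x":0,"y":0,"z":-0.01,"ax":0,"ay":0,"az":0,"fingers":1},{"x":0,"y":0,"z":-0.01,"ax":0,"ay":0,"az":0,"fingers":-1},{"x":0,"y":0,"z":-0.01,"ax":0,"ay":0,"az":0,"fingers":-1},{"x":0,"y":0,"z":-0.01,"ax":0,"ay":0,"az":0,"fingers":-1},{"x":0,"y":0,"z":-0.01,"ax":0,"ay":0,"az":0,"fingers":-1},{"x":0,"y":0,"z":-0.01,"ax":0,"ay":0,"az":0,"fingers":-1},{"x":0,"y":0,"z":-0.01,"ax":0,"ay":0,"az":0,"fingers":-1},{"x":0,"y":0,"z":-0.01,"ax":0,"ay":0,"az":0,"fingers":-1},{"x":0,"y":0,"z":-0.01,"ax":0,"ay":0,"az":0,"fingers":-1},{"x":0,"y":0,"z":-0.01,"ax":0,"ay":0,"az":0,"fingers":-1}]'
python3 -m pendant '[{"x":0,"y":0,"z":-0.1,"ax":0,"ay":0,"az":0,"fingers":-1},{"x":0,"y":0,"z":-0.2,"ax":0,"ay":0,"az":0,"fingers":-1},{"x":0,"y":0,"z":-0.4,"ax":0,"ay":0,"az":0,"fingers":-1},{"x":0,"y":0,"z":-0.6,"ax":0,"ay":0,"az":0,"fingers":-1},{"x":0,"y":0,"z":-0.8,"ax":0,"ay":-0.02,"az":0,"fingers":-1},{"x":0,"y":0,"z":-1,"ax":0,"ay":-0.054,"az":0,"fingers":-1},{"x":0,"y":0,"z":-1,"ax":0,"ay":-0.054,"az":0,"fingers":-1},{"x":0,"y":0,"z":-1,"ax":0,"ay":-0.054,"az":0,"fingers":-1},{"x":0,"y":0,"z":-1,"ax":0,"ay":-0.054,"az":0,"fingers":-1},{"x":0,"y":0,"z":-1,"ax":0,"ay":-0.054,"az":0,"fingers":-1}]'
python3 - <<'E'
from h import *
manip.camera('wrist');C=cam('wrist');
for r in manip.masks_of('wrist','mallet')[:1]:
    print(r['p'],r['rect']);m=r['mask'];print([(int(v),np.nonzero(m[v])[0][[0,-1]].tolist()) for v in range(40,300,20) if m[v].any()])
# view position over base tub, high
go(.38,-.03,.26,-15.7)
E
```

```text
time_s: 16.22
tool_pos: [0.4121, -0.2325, 0.0216]
orientation: [-180.0, -4.9, 2.1]
wrist_force: [-0.0, -0.3, 0.2]
grip_width: 0.0777
gripper_force: 0.0
time_s: 17.05
tool_pos: [0.4029, -0.2324, 0.1202]
orientation: [-179.9, -0.0, 2.1]
wrist_force: [0.6, -0.8, -0.5]
grip_width: 0.0878
gripper_force: 0.0
0.84 [322.1, 253.4, 126.0, 360.6]
[(80, [292, 347]), (100, [270, 370]), (120, [261, 379]), (140, [258, 382]), (160, [262, 378]), (180, [274, 367]), (200, [302, 343]), (220, [305, 344]), (240, [307, 344]), (260, [308, 345]), (280, [309, 345])]
shift [-0.155 -2.035 -1.393] turn [-0.001 -0.     0.198]
```

The mallet stands upright; its head circle is 124 px wide, as expected. Next, a look at the base lid from above.

```bash

python3 -m pendant '[{"x":0,"y":0,"z":-0.3,"ax":0,"ay":0,"az":0,"fingers":-1},{"x":0,"y":-0.2,"z":-0.6,"ax":0,"ay":0,"az":0,"fingers":-1},{"x":0,"y":-0.5,"z":-0.7,"ax":0,"ay":0,"az":0,"fingers":-1},{"x":0,"y":-0.75,"z":-0.7,"ax":0,"ay":0,"az":0,"fingers":-1},{"x":0,"y":-1,"z":-0.7,"ax":0,"ay":0,"az":0,"fingers":-1},{"x":0,"y":-1,"z":-0.7,"ax":0,"ay":0,"az":0,"fingers":-1},{"x":0,"y":-1,"z":-0.7,"ax":0,"ay":0,"az":0,"fingers":-1},{"x":0,"y":-1,"z":-0.7,"ax":0,"ay":0,"az":0,"fingers":-1},{"x":0,"y":-1,"z":-0.7,"ax":0,"ay":0,"az":0,"fingers":-1},{"x":0,"y":-1,"z":-0.7,"ax":0,"ay":0,"az":0,"fingers":-1}]' 
python3 -m pendant '[{"x":0,"y":-0.2,"z":-0.2,"ax":0,"ay":0,"az":0.05,"fingers":-1},{"x":-0.05,"y":-0.5,"z":-0.4,"ax":0,"ay":0,"az":0.1,"fingers":-1},{"x":-0.1,"y":-0.75,"z":-0.6,"ax":0,"ay":0,"az":0.15,"fingers":-1},{"x":-0.15,"y":-1,"z":-0.7,"ax":0,"ay":0,"az":0.2,"fingers":-1},{"x":-0.15,"y":-1,"z":-0.7,"ax":0,"ay":0,"az":0.2,"fingers":-1},{"x":-0.15,"y":-1,"z":-0.7,"ax":0,"ay":0,"az":0.2,"fingers":-1},{"x":-0.15,"y":-1,"z":-0.7,"ax":0,"ay":0,"az":0.2,"fingers":-1},{"x":-0.15,"y":-1,"z":-0.7,"ax":0,"ay":0,"az":0.2,"fingers":-1},{"x":-0.15,"y":-1,"z":-0.7,"ax":0,"ay":0,"az":0.2,"fingers":-1},{"x":-0.15,"y":-1,"z":-0.7,"ax":0,"ay":0,"az":0.2,"fingers":-1}]' 
cat >> h.py <<'E'
def lidfit(i,C,lo,hi,z,guess):
    """fit a 100x130 rectangle (lid top at height z) to the colour blob"""
    from scipy.optimize import minimize
    h=cv2.cvtColor(np.ascontiguousarray(i),cv2.COLOR_RGB2HSV);m=cv2.inRange(h,lo,hi)
    m=cv2.morphologyEx(m,cv2.MORPH_CLOSE,np.ones((9,9)))
    n,l,st,_=cv2.connectedComponentsWithStats(m);k=1+st[1:,4].argmax();m=l==k;print('blob',st[k])
    def cost(p):
        c,s=np.cos(p[2]),np.sin(p[2]);q=np.array([[.05,.065],[.05,-.065],[-.05,-.065],[-.05,.065]])@np.array([[c,s],[-s,c]])+p[:2]
        u=project('wrist',np.c_[q,[z]*4],C);w=np.zeros(m.shape,np.uint8)
        cv2.fillConvexPoly(w,(u*16).round().astype(int),1,shift=4,lineType=cv2.LINE_8);return (w.astype(bool)^m).sum()
    r=minimize(cost,guess,method='Nelder-Mead',options=dict(initial_simplex=np.array(guess)+np.array([[0,0,0],[.006,0,0],[0,.006,0],[0,0,.06]]),xatol=1e-5,fatol=1))
    print(r.x[:2].round(4),np.degrees(r.x[2]).round(2),'xor',r.fun,'of',m.sum());return r.x
E
python3 - <<'E'
from h import *
s=manip.sense();print(s['tool_pos'],s['orientation']);C=cam('wrist');i=manip.camera('wrist');np.save('w8.npy',i)
lidfit(i,C,(100,120,60),(125,255,255),.07,[.486,-.03,-.274])
h=cv2.cvtColor(np.ascontiguousarray(i),cv2.COLOR_RGB2HSV)
m=cv2.inRange(h,(0,180,90),(6,255,255))|cv2.inRange(h,(174,180,90),(180,255,255))
n,l,st,ce=cv2.connectedComponentsWithStats(m);k=1+st[1:,4].argmax();print('pin',st[k],pix2plane('wrist',[ce[k]],.074,C))
save('w8',i)
E
```

```text
time_s: 17.98
tool_pos: [0.3997, -0.1337, 0.191]
orientation: [-180.0, -0.1, 2.0]
wrist_force: [-0.2, 0.5, -0.8]
grip_width: 0.0879
gripper_force: 0.0
time_s: 18.82
tool_pos: [0.381, -0.0342, 0.2608]
orientation: [-180.0, -0.0, -15.9]
wrist_force: [-0.0, -0.3, 0.1]
grip_width: 0.0882
gripper_force: 0.0
[ 0.38100847 -0.03416483  0.26077115] [-1.79967535e+02 -2.03915043e-02 -1.59473607e+01]
blob [  184     8   184   146 24229]
[ 0.4865 -0.0288] -16.32 xor 1653.0 of 24229
pin [261  67  30  32 715] [[ 0.48629486 -0.02892183  0.074     ]]
```

View pics/w8.png

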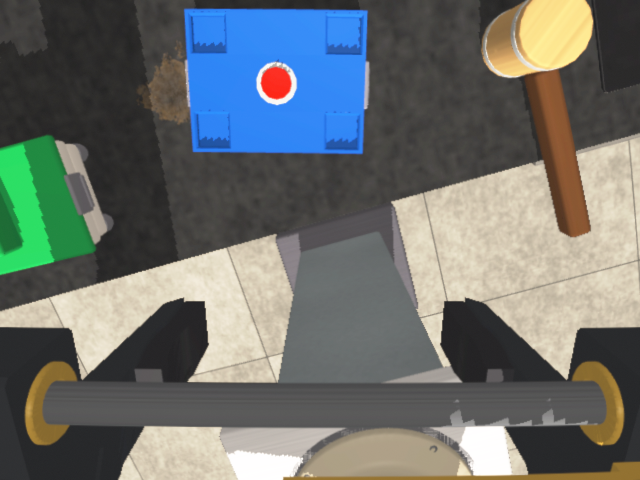

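The view shows lid corners at (186,10), (367,11), (363,153) and (193,152), the pin home at (276,83), and the mallet standing upright at right.

```bash
python3 - <<'E'
from h import *
q=pix2plane('wrist',[(186,10),(367,11),(363,153),(193,152)],.07)[:,:2];x=(q[0]+q[1]-q[2]-q[3])/2;y=(q[0]+q[3]-q[1]-q[2])/2
print(q.mean(0),np.linalg.norm(x),np.linalg.norm(y),np.degrees([np.arctan2(x[1],x[0]),np.arctan2(-y[0],y[1])]))
go(.349,.2275,.256,-2.6)
E
```

```text
[ 0.48564562 -0.0291231 ] 0.09973591114654955 0.12982307626101722 [-16.81407236 -16.41907498]
shift [-1.026 -2.427  0.049] turn [-0.    -0.    -0.148]
```

```bash

python3 -m pendant '[{"x":-0.1,"y":-0.25,"z":0,"ax":0,"ay":0,"az":0,"fingers":-1},{"x":-0.2,"y":-0.5,"z":0,"ax":0,"ay":0,"az":0,"fingers":-1},{"x":-0.3,"y":-0.75,"z":0,"ax":0,"ay":0,"az":0,"fingers":-1},{"x":-0.4,"y":-1,"z":0,"ax":0,"ay":0,"az":0,"fingers":-1},{"x":-0.4,"y":-1,"z":0,"ax":0,"ay":0,"az":0,"fingers":-1},{"x":-0.4,"y":-1,"z":0,"ax":0,"ay":0,"az":0,"fingers":-1},{"x":-0.4,"y":-1,"z":0,"ax":0,"ay":0,"az":0,"fingers":-1},{"x":-0.4,"y":-1,"z":0,"ax":0,"ay":0,"az":0,"fingers":-1},{"x":-0.4,"y":-1,"z":0,"ax":0,"ay":0,"az":0,"fingers":-1},{"x":-0.4,"y":-1,"z":0,"ax":0,"ay":0,"az":0,"fingers":-1}]' 
python3 -m pendant '[{"x":-0.1,"y":-0.25,"z":0,"ax":0,"ay":0,"az":0,"fingers":-1},{"x":-0.2,"y":-0.5,"z":0,"ax":0,"ay":0,"az":0,"fingers":-1},{"x":-0.3,"y":-0.75,"z":0,"ax":0,"ay":0,"az":0,"fingers":-1},{"x":-0.4,"y":-1,"z":0,"ax":0,"ay":0,"az":0,"fingers":-1},{"x":-0.4,"y":-1,"z":0,"ax":0,"ay":0,"az":0,"fingers":-1},{"x":-0.4,"y":-1,"z":0,"ax":0,"ay":0,"az":0,"fingers":-1},{"x":-0.4,"y":-1,"z":0,"ax":0,"ay":0,"az":0,"fingers":-1},{"x":-0.4,"y":-1,"z":0,"ax":0,"ay":0,"az":0,"fingers":-1},{"x":-0.4,"y":-1,"z":0,"ax":0,"ay":0,"az":0,"fingers":-1},{"x":-0.4,"y":-1,"z":0,"ax":0,"ay":0,"az":0,"fingers":-1}]' 
python3 -m pendant '[{"x":-0.1,"y":-0.2,"z":0.02,"ax":0,"ay":0,"az":-0.06,"fingers":-1},{"x":-0.23,"y":-0.43,"z":0.05,"ax":0,"ay":0,"az":-0.12,"fingers":-1},{"x":-0.23,"y":-0.43,"z":0.05,"ax":0,"ay":0,"az":-0.148,"fingers":-1},{"x":-0.23,"y":-0.43,"z":0.05,"ax":0,"ay":0,"az":-0.148,"fingers":-1},{"x":-0.23,"y":-0.43,"z":0.05,"ax":0,"ay":0,"az":-0.148,"fingers":-1},{"x":-0.23,"y":-0.43,"z":0.05,"ax":0,"ay":0,"az":-0.148,"fingers":-1},{"x":-0.23,"y":-0.43,"z":0.05,"ax":0,"ay":0,"az":-0.148,"fingers":-1},{"x":-0.23,"y":-0.43,"z":0.05,"ax":0,"ay":0,"az":-0.148,"fingers":-1},{"x":-0.23,"y":-0.43,"z":0.05,"ax":0,"ay":0,"az":-0.148,"fingers":-1},{"x":-0.23,"y":-0.43,"z":0.05,"ax":0,"ay":0,"az":-0.148,"fingers":-1}]' 
python3 - <<'E'
from h import *
s=manip.sense();C=cam('wrist');i=manip.camera('wrist');save('w9',i)
p=lidfit(i,C,(45,100,40),(80,255,255),.065,[.453,.2225,-.045])
go(p[0],p[1],.16,np.degrees(p[2]));go(p[0],p[1],.059,np.degrees(p[2]))
h=cv2.cvtColor(np.ascontiguousarray(i),cv2.COLOR_RGB2HSV);m=cv2.inRange(h,(45,100,40),(80,255,255));m=cv2.morphologyEx(m,cv2.MORPH_OPEN,np.ones((5,5)))
c=max(cv2.findContours(m,0,2)[0],key=cv2.contourArea);c=cv2.approxPolyDP(cv2.convexHull(c),4,True).reshape(-1,2);print(c.tolist(),pix2plane('wrist',c,.065,C)[:,:2].round(4).tolist())
E
```

```text
time_s: 19.7
tool_pos: [0.37, 0.0729, 0.2612]
orientation: [-180.0, -0.1, -16.0]
wrist_force: [-0.7, -0.0, -0.7]
grip_width: 0.0879
gripper_force: 0.0
time_s: 20.53
tool_pos: [0.359, 0.18, 0.2612]
orientation: [-180.0, -0.1, -16.0]
wrist_force: [-0.7, -0.2, -0.9]
grip_width: 0.088
gripper_force: 0.0
time_s: 21.37
tool_pos: [0.3485, 0.2282, 0.2562]
orientation: [-180.0, -0.1, -2.6]
wrist_force: [-0.0, 0.2, 0.5]
grip_width: 0.0881
gripper_force: 0.0
blob [  232     0   183   143 25123]
[0.4555 0.2223] -2.75 xor 298.0 of 25123
shift [1.07  0.011 0.964] turn [-0.    -0.001  0.002]
shift [1.069 0.011 1.974] turn [-0.    -0.001  0.002]
[[413, 1], [406, 141], [239, 140], [234, 0]] [[0.5007, 0.1566], [0.4034, 0.1613], [0.4099, 0.2887], [0.5071, 0.2832]]
```

```bash

python3 -m pendant '[{"x":0.25,"y":0,"z":0.1,"ax":0,"ay":0,"az":0,"fingers":-1},{"x":0.5,"y":0,"z":0.3,"ax":0,"ay":0,"az":0,"fingers":-1},{"x":0.75,"y":0.01,"z":0.5,"ax":0,"ay":0,"az":0,"fingers":-1},{"x":1,"y":0.01,"z":0.75,"ax":0,"ay":0,"az":0,"fingers":-1},{"x":1,"y":0.01,"z":0.95,"ax":0,"ay":0,"az":0,"fingers":-1},{"x":1,"y":0.01,"z":0.95,"ax":0,"ay":0,"az":0,"fingers":-1},{"x":1,"y":0.01,"z":0.95,"ax":0,"ay":0,"az":0,"fingers":-1},{"x":1,"y":0.01,"z":0.95,"ax":0,"ay":0,"az":0,"fingers":-1},{"x":1,"y":0.01,"z":0.95,"ax":0,"ay":0,"az":0,"fingers":-1},{"x":1,"y":0.01,"z":0.95,"ax":0,"ay":0,"az":0,"fingers":-1}]' 60
python3 - <<'E'
from h import *
go(.4558,.2223,.068,-2.75)
C=cam('wrist');i=manip.camera('wrist')
h=cv2.cvtColor(np.ascontiguousarray(i),cv2.COLOR_RGB2HSV);m=cv2.inRange(h,(45,100,40),(80,255,255))
ys,xs=np.nonzero(m);print(len(xs),xs.min(),xs.max(),ys.min(),ys.max())
u=project('wrist',[[.4558+.05,.2223-.0024,.065],[.4558+.032,.2223-.0015,.092],[.4558,.2223,.092]],C);print(u)
E
```

```text
time_s: 22.25
tool_pos: [0.4485, 0.2232, 0.1628]
orientation: [-180.0, -0.2, -2.6]
wrist_force: [-0.7, 0.1, 0.0]
grip_width: 0.0879
gripper_force: 0.0
shift [0.07  0.006 0.948] turn [-0.001 -0.003  0.002]
36020 117 437 39 315
[[322.32271214 150.74725558]
 [321.88549133 190.76893703]
 [321.79488793 251.23176985]]
```

```bash
python3 - <<'E'
from h import *
i=manip.camera('wrist');h=cv2.cvtColor(np.ascontiguousarray(i),cv2.COLOR_RGB2HSV);m=cv2.inRange(h,(45,100,40),(80,255,255))
for c in(290,345,360):
    r=np.nonzero(m[:,c])[0];r=r[r>110];print(c,r[:1],pix2plane('wrist',[(c,r[0])],.065))
E
python3 -m pendant '[{"x":0.03,"y":0.005,"z":0.1,"ax":0,"ay":0,"az":0,"fingers":-1},{"x":0.07,"y":0.005,"z":0.3,"ax":0,"ay":0,"az":0,"fingers":-1},{"x":0.07,"y":0.005,"z":0.5,"ax":0,"ay":0,"az":0,"fingers":-1},{"x":0.07,"y":0.005,"z":0.7,"ax":0,"ay":0,"az":0,"fingers":-1},{"x":0.07,"y":0.005,"z":0.85,"ax":0,"ay":0,"az":0,"fingers":-1},{"x":0.07,"y":0.005,"z":0.94,"ax":0,"ay":0,"az":0,"fingers":-1},{"x":0.07,"y":0.005,"z":0.94,"ax":0,"ay":0,"az":0,"fingers":-1},{"x":0.07,"y":0.005,"z":0.94,"ax":0,"ay":0,"az":0,"fingers":0.5},{"x":0.07,"y":0.005,"z":0.94,"ax":0,"ay":0,"az":0,"fingers":1},{"x":0.07,"y":0.005,"z":0.94,"ax":0,"ay":0,"az":0,"fingers":1}]'
python3 -m pendant '[{"x":0,"y":0,"z":0,"ax":0,"ay":0,"az":0,"fingers":1},{"x":0,"y":0,"z":0,"ax":0,"ay":0,"az":0,"fingers":1},{"x":0,"y":0,"z":0,"ax":0,"ay":0,"az":0,"fingers":1},{"x":0,"y":0,"z":0,"ax":0,"ay":0,"az":0,"fingers":1},{"x":0,"y":0,"z":0,"ax":0,"ay":0,"az":0,"fingers":1},{"x":0,"y":0,"z":0,"ax":0,"ay":0,"az":0,"fingers":1},{"x":0,"y":0,"z":0,"ax":0,"ay":0,"az":0,"fingers":1},{"x":0,"y":0,"z":0,"ax":0,"ay":0,"az":0,"fingers":1},{"x":0,"y":0,"z":0,"ax":0,"ay":0,"az":0,"fingers":1},{"x":0,"y":0,"z":0,"ax":0,"ay":0,"az":0,"fingers":1}]'
```

```text
290 [150] [[0.50686962 0.23766917 0.065     ]]
345 [151] [[0.50497575 0.20724341 0.065     ]]
360 [151] [[0.50462034 0.19893345 0.065     ]]
time_s: 23.18
tool_pos: [0.4557, 0.2221, 0.0675]
orientation: [-180.0, -0.1, -2.6]
wrist_force: [-0.3, 0.8, 0.4]
grip_width: 0.0705
gripper_force: 0.0
time_s: 24.02
tool_pos: [0.4556, 0.2223, 0.0674]
orientation: [-180.0, -0.1, -2.6]
wrist_force: [0.5, 1.9, 0.2]
grip_width: 0.0174
gripper_force: 60.0
```

```bash

python3 -m pendant '[{"x":0,"y":0,"z":-0.1,"ax":0,"ay":0,"az":0,"fingers":1},{"x":0,"y":0,"z":-0.25,"ax":0,"ay":0,"az":0,"fingers":1},{"x":0,"y":0,"z":-0.45,"ax":0,"ay":0,"az":0,"fingers":1},{"x":0,"y":0,"z":-0.65,"ax":0,"ay":0,"az":0,"fingers":1},{"x":0,"y":0,"z":-0.85,"ax":0,"ay":0,"az":0,"fingers":1},{"x":0,"y":0,"z":-1,"ax":0,"ay":0,"az":0,"fingers":1},{"x":0,"y":0,"z":-1,"ax":0,"ay":0,"az":0,"fingers":1},{"x":0,"y":0,"z":-1,"ax":0,"ay":0,"az":0,"fingers":1},{"x":0,"y":0,"z":-1,"ax":0,"ay":0,"az":0,"fingers":1},{"x":0,"y":0,"z":-1,"ax":0,"ay":0,"az":0,"fingers":1}]'
python3 - <<'E'
from h import *
go(.4862,-.0289,.19,-16.4)
C=cam('wrist');i=manip.camera('wrist');h=cv2.cvtColor(np.ascontiguousarray(i),cv2.COLOR_RGB2HSV);m=cv2.inRange(h,(45,100,40),(80,255,255))
s=manip.sense();print(s['ft_torque'])
for c in(270,320,370):
    r=np.nonzero(m[:,c])[0];r=r[r>110];print(c,r[:1],pix2plane('wrist',[(c,r[0])],s['tool_pos'][2]-.0024)-s['tool_pos'])
E
```

```text
time_s: 24.85
tool_pos: [0.4548, 0.2219, 0.166]
orientation: [180.0, 0.1, -2.6]
wrist_force: [-0.1, -0.0, -4.0]
grip_width: 0.0171
gripper_force: 60.0
shift [ 0.427  2.492 -0.239] turn [0.    0.001 0.154]
[-0.02558659 -0.02716727  0.02818317]
270 [190] [[ 0.05140399  0.01467859 -0.0024    ]]
320 [190] [[ 0.05062031 -0.00264211 -0.0024    ]]
370 [190] [[ 0.04985976 -0.01996008 -0.0024    ]]
```

```bash

python3 -m pendant '[{"x":0.04,"y":0.15,"z":-0.1,"ax":0,"ay":0,"az":0,"fingers":1},{"x":0.08,"y":0.35,"z":-0.2,"ax":0,"ay":0,"az":0,"fingers":1},{"x":0.12,"y":0.55,"z":-0.24,"ax":0,"ay":0,"az":0,"fingers":1},{"x":0.15,"y":0.75,"z":-0.24,"ax":0,"ay":0,"az":0,"fingers":1},{"x":0.17,"y":0.9,"z":-0.24,"ax":0,"ay":0,"az":0,"fingers":1},{"x":0.17,"y":1,"z":-0.24,"ax":0,"ay":0,"az":0,"fingers":1},{"x":0.17,"y":1,"z":-0.24,"ax":0,"ay":0,"az":0,"fingers":1},{"x":0.17,"y":1,"z":-0.24,"ax":0,"ay":0,"az":0,"fingers":1},{"x":0.17,"y":1,"z":-0.24,"ax":0,"ay":0,"az":0,"fingers":1},{"x":0.17,"y":1,"z":-0.24,"ax":0,"ay":0,"az":0,"fingers":1}]'
python3 -m pendant '[{"x":0.04,"y":0.15,"z":0,"ax":0,"ay":0,"az":0,"fingers":1},{"x":0.08,"y":0.35,"z":0,"ax":0,"ay":0,"az":0,"fingers":1},{"x":0.12,"y":0.55,"z":0,"ax":0,"ay":0,"az":0.03,"fingers":1},{"x":0.15,"y":0.75,"z":0,"ax":0,"ay":0,"az":0.06,"fingers":1},{"x":0.17,"y":0.9,"z":0,"ax":0,"ay":0,"az":0.1,"fingers":1},{"x":0.17,"y":1,"z":0,"ax":0,"ay":0,"az":0.13,"fingers":1},{"x":0.17,"y":1,"z":0,"ax":0,"ay":0,"az":0.154,"fingers":1},{"x":0.17,"y":1,"z":0,"ax":0,"ay":0,"az":0.154,"fingers":1},{"x":0.17,"y":1,"z":0,"ax":0,"ay":0,"az":0.154,"fingers":1},{"x":0.17,"y":1,"z":0,"ax":0,"ay":0,"az":0.154,"fingers":1}]'
python3 -c "
from h import *
go(.4862,-.0289,.19,-16.4)"
```

```text
time_s: 25.73
tool_pos: [0.4677, 0.1222, 0.1913]
orientation: [-180.0, -0.1, -2.5]
wrist_force: [-0.6, -0.4, -3.9]
grip_width: 0.0172
gripper_force: 60.0
time_s: 26.57
tool_pos: [0.4803, 0.0214, 0.1914]
orientation: [-180.0, -0.1, -16.3]
wrist_force: [0.3, -0.5, -2.6]
grip_width: 0.0174
gripper_force: 60.0
shift [0.198 0.466 0.014] turn [-0.    -0.001  0.001]
```

```bash

python3 -m pendant '[{"x":0.05,"y":0.1,"z":0,"ax":0,"ay":0,"az":0,"fingers":1},{"x":0.1,"y":0.25,"z":0,"ax":0,"ay":0,"az":0,"fingers":1},{"x":0.15,"y":0.38,"z":0,"ax":0,"ay":0,"az":0,"fingers":1},{"x":0.2,"y":0.467,"z":0,"ax":0,"ay":0,"az":0,"fingers":1},{"x":0.2,"y":0.467,"z":0,"ax":0,"ay":0,"az":0,"fingers":1},{"x":0.2,"y":0.467,"z":0.1,"ax":0,"ay":0,"az":0,"fingers":1},{"x":0.2,"y":0.467,"z":0.2,"ax":0,"ay":0,"az":0,"fingers":1},{"x":0.2,"y":0.467,"z":0.3,"ax":0,"ay":0,"az":0,"fingers":1},{"x":0.2,"y":0.467,"z":0.3,"ax":0,"ay":0,"az":0,"fingers":1},{"x":0.2,"y":0.467,"z":0.3,"ax":0,"ay":0,"az":0,"fingers":1}]'
python3 - <<'E'
from h import *
go(.4862,-.0289,.1314,-16.4)
for k in range(2):
    s=manip.sense();print(s['tool_pos'],s['ft_torque'])
    manip.camera('top')
m=manip.masks_of('top','top_tub')
for r in m[:1]:
    ys,xs=np.nonzero(r['mask']);P=pix2plane('top',np.c_[xs,ys],s['tool_pos'][2])[:,:2];print(r['p'],P.mean(0))
E
```

```text
time_s: 27.4
tool_pos: [0.4863, -0.0293, 0.1614]
orientation: [-180.0, -0.0, -16.4]
wrist_force: [0.2, 1.0, -3.1]
grip_width: 0.0172
gripper_force: 60.0
shift [-0.002 -0.004  0.3  ] turn [-0. -0. -0.]
[ 0.48626335 -0.02934867  0.1613615 ] [ 0.09243839 -0.0571251   0.03053071]
[ 0.48655396 -0.02949085  0.16182389] [ 0.11067865  0.06762106 -0.0033813 ]
0.64 [ 0.46320776 -0.00841919]
```

```bash

python3 -m pendant '[{"x":0,"y":0,"z":0.05,"ax":0,"ay":0,"az":0,"fingers":1},{"x":0,"y":0,"z":0.1,"ax":0,"ay":0,"az":0,"fingers":1},{"x":0,"y":0,"z":0.15,"ax":0,"ay":0,"az":0,"fingers":1},{"x":0,"y":0,"z":0.18,"ax":0,"ay":0,"az":0,"fingers":1},{"x":0,"y":0,"z":0.21,"ax":0,"ay":0,"az":0,"fingers":1},{"x":0,"y":0,"z":0.23,"ax":0,"ay":0,"az":0,"fingers":1},{"x":0,"y":0,"z":0.25,"ax":0,"ay":0,"az":0,"fingers":1},{"x":0,"y":0,"z":0.265,"ax":0,"ay":0,"az":0,"fingers":1},{"x":0,"y":0,"z":0.28,"ax":0,"ay":0,"az":0,"fingers":1},{"x":0,"y":0,"z":0.28,"ax":0,"ay":0,"az":0,"fingers":1}]'
```

```text
time_s: 28.38
tool_pos: [0.4863, -0.0297, 0.1332]
orientation: [-180.0, -0.1, -16.4]
wrist_force: [-0.7, 0.4, -2.6]
grip_width: 0.0172
gripper_force: 60.0
```

The feet are about 4 mm below the lid top with no contact force, so they are inside the recesses. Lower to the floor and release.

```bash

python3 -m pendant '[{"x":0,"y":0,"z":0.005,"ax":0,"ay":0,"az":0,"fingers":1},{"x":0,"y":0,"z":0.01,"ax":0,"ay":0,"az":0,"fingers":1},{"x":0,"y":0,"z":0.015,"ax":0,"ay":0,"az":0,"fingers":1},{"x":0,"y":0,"z":0.02,"ax":0,"ay":0,"az":0,"fingers":1},{"x":0,"y":0,"z":0.02,"ax":0,"ay":0,"az":0,"fingers":1},{"x":0,"y":0,"z":0.02,"ax":0,"ay":0,"az":0,"fingers":1},{"x":0,"y":0,"z":0.02,"ax":0,"ay":0,"az":0,"fingers":1},{"x":0,"y":0,"z":0.02,"ax":0,"ay":0,"az":0,"fingers":1},{"x":0,"y":0,"z":0.02,"ax":0,"ay":0,"az":0,"fingers":1},{"x":0,"y":0,"z":0.02,"ax":0,"ay":0,"az":0,"fingers":1}]'
python3 -m pendant '[{"x":0,"y":0,"z":0,"ax":0,"ay":0,"az":0,"fingers":-1},{"x":0,"y":0,"z":0,"ax":0,"ay":0,"az":0,"fingers":-1},{"x":0,"y":0,"z":0,"ax":0,"ay":0,"az":0,"fingers":-1},{"x":0,"y":0,"z":0,"ax":0,"ay":0,"az":0,"fingers":-1},{"x":0,"y":0,"z":0,"ax":0,"ay":0,"az":0,"fingers":-1},{"x":0,"y":0,"z":0,"ax":0,"ay":0,"az":0,"fingers":-1},{"x":0,"y":0,"z":0,"ax":0,"ay":0,"az":0,"fingers":-1},{"x":0,"y":0,"z":0,"ax":0,"ay":0,"az":0,"fingers":-1},{"x":0,"y":0,"z":0,"ax":0,"ay":0,"az":0,"fingers":-1},{"x":0,"y":0,"z":0,"ax":0,"ay":0,"az":0,"fingers":-1}]'
python3 -m pendant '[{"x":0,"y":0,"z":-0.05,"ax":0,"ay":0,"az":0,"fingers":-1},{"x":0,"y":0,"z":-0.15,"ax":0,"ay":0,"az":0,"fingers":-1},{"x":0,"y":0,"z":-0.3,"ax":0,"ay":0,"az":0,"fingers":-1},{"x":0,"y":0,"z":-0.5,"ax":0,"ay":0,"az":0,"fingers":-1},{"x":-0.2,"y":0,"z":-0.7,"ax":0,"ay":0,"az":0,"fingers":-1},{"x":-0.4,"y":0,"z":-0.9,"ax":0,"ay":0,"az":0,"fingers":-1},{"x":-0.7,"y":0,"z":-1,"ax":0,"ay":0,"az":0,"fingers":-1},{"x":-1,"y":0,"z":-1,"ax":0,"ay":0,"az":0,"fingers":-1},{"x":-1,"y":0,"z":-1,"ax":0,"ay":0,"az":0,"fingers":-1},{"x":-1,"y":0,"z":-1,"ax":0,"ay":0,"az":0,"fingers":-1}]'
python3 - <<'E'
from h import *
C=cam('wrist');i=manip.camera('wrist');save('w10',i)
lidfit(i,C,(45,100,40),(80,255,255),.129,[.486,-.029,-.286])
E
```

```text
time_s: 29.22
tool_pos: [0.4864, -0.0297, 0.1314]
orientation: [-180.0, -0.1, -16.4]
wrist_force: [0.6, 0.5, -3.4]
grip_width: 0.0176
gripper_force: 60.0
time_s: 30.05
tool_pos: [0.4864, -0.0297, 0.1314]
orientation: [-180.0, -0.1, -16.4]
wrist_force: [0.2, 1.0, 0.2]
grip_width: 0.0822
gripper_force: 0.0
time_s: 30.88
tool_pos: [0.3897, -0.0011, 0.232]
orientation: [-180.0, -0.2, -16.4]
wrist_force: [0.5, 0.3, -0.1]
grip_width: 0.088
gripper_force: 0.0
blob [  202     0   246   163 38217]
[ 0.4866 -0.0312] -16.62 xor 498.0 of 38217
```

```bash
python3 -c "
from h import *
print(manip.finish_job())"
```

```text
the job is handed in; nothing more can be done
None
```

I handed the job in at about 31 s, but the judge's verdict wasn't shown: the pin was struck fully home, the mallet is standing back on the worktop about 1 cm from where it was, and the green-lidded tub is seated in the blue lid's recesses, within about 2 mm of centre by the last wrist picture.

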